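# Make up two alternator repair kits

## Robot

A 6-joint arm with a two-finger parallel gripper is mounted at the origin on the work surface. World frame = base frame: x ahead of the robot, y to its left, z up, the work surface at z = 0. Lengths are in mm, angles in degrees, forces in N, time in s.
With the tool pointing down it reaches from about 350 to 850 mm from the base axis. Payload 8.1 kg.
Tool frame: the origin (TCP) lies at the very end of the fingers, on their centre line; the grasp point (between the pads) lies r.tcp_to_grasp behind it (r.tcp_to_grasp is the distance from the TCP to the grasp point, in mm); z points along the fingers, y is the line along which they close (so a half turn about z gives the same grasp; the last joint's range is limited). The gripper opens to 85 mm and grips with 20 to 120 N. Pads are 22 mm wide; open, the fingers measure 114 mm over their backs; the gripper's body (76 mm by 85 mm) begins 54 mm behind the grasp point. The pads swing forward as they close: fully open they stand 13 mm farther back than shut.
Start: joints at [-74.565, 7.471, 85.268, -0, 87.261, -4.893], TCP at [208.462, -562.627, 231.292] pointing down, gripper open.
Joint ranges: [-169.43, 169.43], [-51.17, 129.36], [1.28, 143.12], [-76.62, 256.62], [0, 156.53], [-152.29, 152.29]. Speed limits (degrees/s): [136.94, 136.94, 159.86, 180, 180, 180].

## Interface

Orientations are given as [roll, pitch, yaw] about the fixed x, y, z axes, in that order (R = Rz(yaw) Ry(pitch) Rx(roll)).
In Python, from bench import r gives the robot as it stands.
- The arm moves only by the shell command python3 -m handwheel 'ROWS' [OPENING] [FORCE]. ROWS is JSON, a list of rows, each a list of 4 numbers: the shift along the tool's x, y, z in m, then the turn about the tool's z in degrees. A call has 1 to 10 rows; each row shifts and turns the commanded pose from where the row before left it, along the tool's axes as they then stand; what a row does not reach is not made up. A row lasts 1/10 s, in which the tool goes at most 50 mm and 8.59 degrees, less where a joint would pass 70% of its speed; a pose out of reach is approached as far as the arm can. A call is refused whole if a number of a shift passes 0.05 or a number of a turn 8.59, either way. A call with a gripper value outside its range is refused whole. OPENING is the finger opening in m, from 0 to 0.0854, set as the call begins (- or left out, the last holds). The fingers move at their own pace and stop on an object; FORCE is the grip in N (left out, the last holds). Time passes only in rows, so rows that do not move let the fingers close. It gives the time, the measured TCP pose, the force, the opening and the grip force at its end, in the units of the state.
- r.sense(): the state, without advancing time (a new reading comes with each control period).
- r.snapshot(name): name is "side" or "top" or "wrist"; returns the picture (400x640x3 uint8, red, green, blue); there is no depth.
- r.camera_params(name): a dict with "fx", "fy", "cx", "cy" (pixels), "R" (3x3) and "t" (3): a world point X has camera coordinates R X + t; the wrist camera has in their place "mount" (4x4, takes a point from camera to tool coordinates, whose origin is the TCP and whose axes are the flange's). Camera axes: x right, y down, z forward; pixel columns grow to the right and rows downward; lengths in mm; the calibration is good to about 2 mm. A picture is of the moment at which its call begins: read the wrist's pose just before it. camera_params takes no time and is no camera call.
- r.hand_in(): hands the job in; it is judged then, once.
The state is a dict: "time": time; "joint_pos": joint angles; "qd": joint speeds; "joint_efforts": joint torques, N m; "tool_pos": TCP position; "tcp_rot": TCP orientation; "ft_force": force on the tool from outside, world axes, zero at the start; "wrist_torque": the same for the moment, N m; "finger_gap": finger opening in mm; "grip_force": force on a finger pad.
Only numpy, scipy, OpenCV 4.12 (cv2) and the standard library are available. Lean on these libraries where they do the work, as an engineer would, in place of code of your own. Each camera call takes 0.05 s, during which the arm holds its last target. There are 200 camera calls.

## Task

Make up the two parts kits for the alternators waiting on the bench: put the bronze ball bearing, the woodruff key and the brass pulley nut in the green tray, and the black-sealed steel bearing and the white nylon spacer in the red tray. Every part gets a compartment to itself and lies flat on its floor. Leave the chipped fan and the screwdriver where they lie.

Things in the scene. Friction and masses are not known exactly. Their poses are not given: they have to be found in the camera images.
- bearing_bronze: Bronze-coloured open ball bearing with steel balls showing, lying flat: 47 mm outside diameter, 14 mm high, 115 g. Origin at the centre of its underside; z up.
- bearing_sealed: Bright steel ball bearing with black rubber seals, lying flat: 40 mm outside diameter, 12 mm high, 65 g. Origin at the centre of its underside; z up.
- spacer: White nylon spacer ring, lying flat: 36 mm outside diameter, 17 mm bore, 14 mm high, 13 g. Origin at the centre of its underside; z up.
- key: Steel woodruff key, a half-moon lying on its flat side: 31 mm long along its x, 13 mm wide along its y (straight edge at y = -6.5 mm, top of the round edge at y = +6.5 mm), 8 mm high, 19 g. Origin at the middle of length and width, on the underside; z up.
- nut: Brass hexagonal pulley nut, lying flat: 24 mm across flats (two of its flats face along its own +x and -x), 28 mm across corners, 13 mm high, 35 g. Origin at the centre of its underside; z up.
- tray_green: Low green steel kit tray, 118 mm along its x, 214 mm along its y, with three compartments side by side, centred at y = -70, 0 and +70 mm (x = 0). Floor 3 mm thick, walls and dividers 4 mm thick, rims 12 mm above the counter. Each compartment is 110 mm along the tray's x and 66 mm along its y. Screwed down, does not move. Origin at the centre of its underside, z up.
- tray_red: Low red steel kit tray, 118 mm along its x, 144 mm along its y, with two compartments side by side, centred at y = -35 and +35 mm (x = 0). Floor 3 mm thick, walls and dividers 4 mm thick, rims 12 mm above the counter. Each compartment is 110 mm along the tray's x and 66 mm along its y. Screwed down, does not move. Origin at the centre of its underside, z up.
- fan: Bystander: chipped aluminium alternator fan lying on the counter, 120 mm across, 22 mm high, loose. Origin at the centre of its underside.
- screwdriver: Bystander: screwdriver, 200 mm long, lying loose on the counter beyond the trays, along its own x. Origin on its underside.
- vise: Bystander: small bench vise painted faded blue, bolted to the counter, about 240 mm long (from x = -160 to +75 mm in its own frame), 136 mm wide at its handle, 125 mm high. Origin at the centre of the underside of its foot.
There are look-alikes about, which are no part of the job. Of the things like the bearing_bronze, leave any that is pink; of the rest the larger one is meant. Several things have the shape of the bearing_sealed; the one meant has the colours described above.

How it is judged:
By the outcome, as a careful person would: the job done as asked, in the order asked, and still so for the second after the job is handed in, with the robot touching nothing.
It also fails if it takes over 101 s, if anything falls off the work surface, if the arm or the gripper's body presses on something with over 40 N, if the wrist force passes 120 N, or if a joint passes its speed limit or range.

## Working session

There is one attempt and no reset: what is moved stays moved. The work goes in short steps, Python scripts to look and compute and a shell command to move; the robot and the scene stay as the last step left them, time stands still between calls to the robot, and variables do not carry over. Pictures are saved under pics/ and viewed, at most 14 in all, crops included, and the job is handed in when it is done.

```bash
mkdir -p pics; ls
python3 - <<'E'
from bench import r
import cv2
for n in("top","side"):
    im=r.snapshot(n); cv2.imwrite(f"pics/{n}0.png",cv2.cvtColor(im,cv2.COLOR_RGB2BGR))
    p=r.camera_params(n);print(n,p)
print(r.camera_params("wrist"));print(r.sense(),r.tcp_to_grasp)
E
```

```text
pics
top {'fx': 405.85232645372025, 'fy': 405.85232645372025, 'cx': 322.69817659021334, 'cy': 205.95580140475892, 'R': array([[ 0.00512033, -0.99997625,  0.00461261],
       [-0.97527229, -0.0060129 , -0.2209249 ],
       [ 0.22094739, -0.00336734, -0.97527992]]), 't': array([ 22.44756654, 577.12925729, 984.16774436])}
side {'fx': 398.56584858858866, 'fy': 398.56584858858866, 'cx': 320.6686468710325, 'cy': 197.947537749231, 'R': array([[-0.83218982, -0.55445089, -0.00665639],
       [-0.31057545,  0.4760284 , -0.82276355],
       [ 0.45935061, -0.68262814, -0.56834482]]), 't': array([498.04746375, 199.71026886, 880.88311942])}
{'fx': 321.31654031185417, 'fy': 321.31654031185417, 'cx': 316.9610214979439, 'cy': 198.20967164170102, 'mount': array([[-2.79127430e-04, -9.54837522e-01, -2.97128302e-01,
         7.51841919e+01],
       [ 9.99999882e-01, -3.84916254e-04,  2.97531689e-04,
        -4.34858791e-01],
       [-3.98463934e-04, -2.97128184e-01,  9.54837517e-01,
        -1.43313213e+02],
       [ 0.00000000e+00,  0.00000000e+00,  0.00000000e+00,
         1.00000000e+00]])}
{'time': 0.1, 'joint_pos': array([-7.45652994e+01,  7.51102973e+00,  8.53250584e+01,  4.96137547e-04,
        8.72621140e+01, -4.89478634e+00]), 'qd': array([-0.016812  , -0.09592389, -0.09032301, -0.03437672,  0.01938847,
        0.09970886]), 'joint_efforts': array([ 1.50933389e-03, -5.70952463e+01, -5.01942551e+01, -1.20772775e-04,
        8.18010187e-03,  3.76033847e-05]), 'tool_pos': array([ 208.32100258, -562.12762336,  230.32739867]), 'tcp_rot': array([-1.79902198e+02, -8.87293928e-03,  2.03294552e+01]), 'ft_force': array([ 0.72215279, -0.53759669, -0.03516057]), 'wrist_torque': array([-0.01201319, -0.01143077, -0.03009317]), 'grip_force': 0.0, 'finger_gap': 86.02583717827443} 18.700000000000003
```

View pics/top0.png

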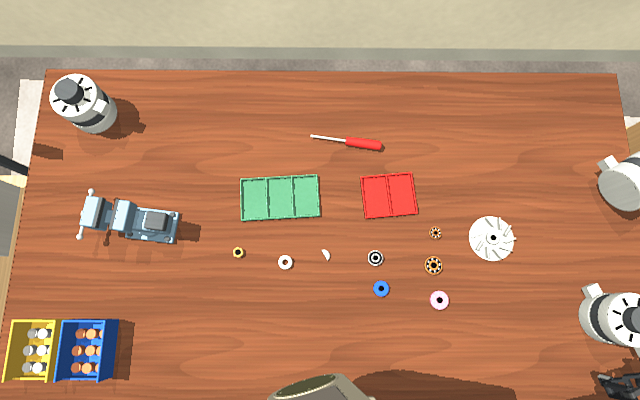

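View pics/side0.png

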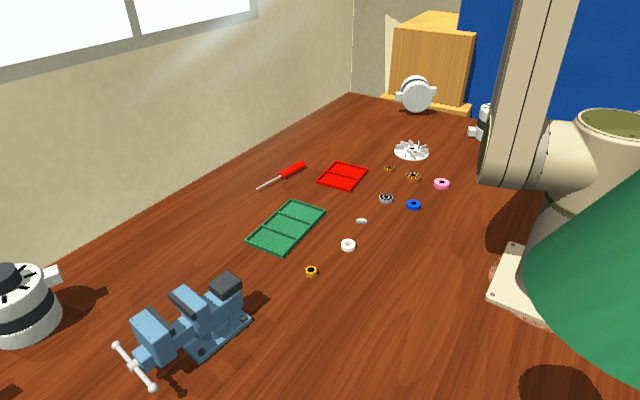

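The top view shows these candidates:
- **Bronze:** (433,265) is the larger bronze bearing, (435,232) a smaller bronze one and (439,300) a pink one. The first fits.
- **Sealed:** (375,258) is steel and black, (381,289) is blue. The first fits.
- **Other parts:** nut (238,253), spacer (285,262), key (326,255).

I'll confirm in a crop.

```bash
cat > h.py <<'E'
import numpy as np, cv2
from bench import r
def ray(n,uv,z,s=None):
    p=r.camera_params(n)
    d=np.array([(uv[0]-p["cx"])/p["fx"],(uv[1]-p["cy"])/p["fy"],1.])
    if n=="wrist":
        from scipy.spatial.transform import Rotation as Ro
        Rt=Ro.from_euler("xyz",s["tcp_rot"],degrees=True).as_matrix()
        M=p["mount"]; o=Rt@M[:3,3]+s["tool_pos"]; d=Rt@M[:3,:3]@d
    else:
        o=-p["R"].T@p["t"]; d=p["R"].T@d
    return o+d*(z-o[2])/d[2]
def snap(n,f):
    s=r.sense(); im=cv2.cvtColor(r.snapshot(n),cv2.COLOR_RGB2BGR); cv2.imwrite(f"pics/{f}.png",im); return s,im
def rel(p,s):
    from scipy.spatial.transform import Rotation as Ro
    return Ro.from_euler("xyz",s["tcp_rot"],degrees=True).as_matrix().T@(np.array(p)-s["tool_pos"])
E
python3 - <<'E'
from h import *
im=cv2.imread("pics/top0.png")
cv2.imwrite("pics/c0.png",cv2.resize(im[165:310,225:445],None,fx=3.6,fy=3.6,interpolation=cv2.INTER_CUBIC))
for k,uv,z in [("bb",(433,265),14),("seal",(375,258),12),("sp",(285,262),14),("key",(326,255),8),("nut",(238,253),13),
 ("g1",(240,180),12),("g2",(319,175),12),("g3",(321,216),12),("g4",(243,221),12),("r1",(360,176),12),("r2",(413,172),12),("r3",(418,214),12),("r4",(364,219),12)]:
    print(k,ray("top",uv,z).round())
E
```

```text
bb [ 431. -265.   14.]
seal [ 449. -113.   12.]
sp [437. 124.  14.]
key [456.  16.   8.]
nut [460. 249.  13.]
g1 [661. 254.  12.]
g2 [677.  36.  12.]
g3 [561.  30.  12.]
g4 [546. 240.  12.]
r1 [674. -77.  12.]
r2 [ 687. -224.   12.]
r3 [ 568. -233.   12.]
r4 [553. -86.  12.]
```

View pics/c0.png

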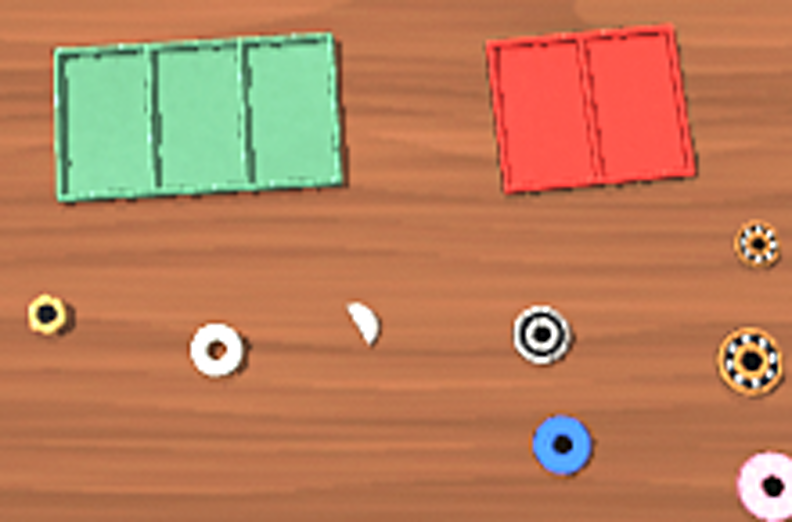

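The crop confirms it: the large bronze bearing is at (433.6,265.3) and the steel bearing with black seals at (375.6,258). I'll turn to yaw 95 (fingers closing along tray x) and go over the bronze bearing.

```bash
python3 -m handwheel '[[0,0,0,-8.3],[0,0,0,-8.3],[0,0,0,-8.3],[0,0,0,-8.3],[0,0,0,-8.3],[0,0,0,-8.3],[0,0,0,-8.3],[0,0,0,-8.3],[0,0,0,-8.3]]' 0.085 40
python3 -m handwheel '[[0.0346,0.031,0,0],[0.0346,0.031,0,0],[0.0346,0.031,0,0],[0.0346,0.031,0,0],[0.0346,0.031,0,0],[0.0346,0.031,0,0],[0.0346,0.031,0,0],[0.0346,0.031,0,0],[0,0,0,0],[0,0,0,0]]'
python3 - <<'E'
from h import *
s,im=snap("wrist","w1");print(s["tool_pos"],s["tcp_rot"])
E
```

```text
time: 1.0
tool_pos: [208.4, -562.3, 230.6]
tcp_rot: [-180.0, -0.1, 95.4]
ft_force: [-0.7, -0.3, 0.5]
finger_gap: 85.0
grip_force: 0.0
time: 2.0
tool_pos: [431.6, -264.1, 230.9]
tcp_rot: [-180.0, -0.0, 95.2]
ft_force: [0.3, -1.1, 0.3]
finger_gap: 84.9
grip_force: 0.0
[ 431.5663496  -264.14136682  230.92574994] [-1.79958023e+02 -1.23930226e-02  9.51973462e+01]
```

View pics/w1.png

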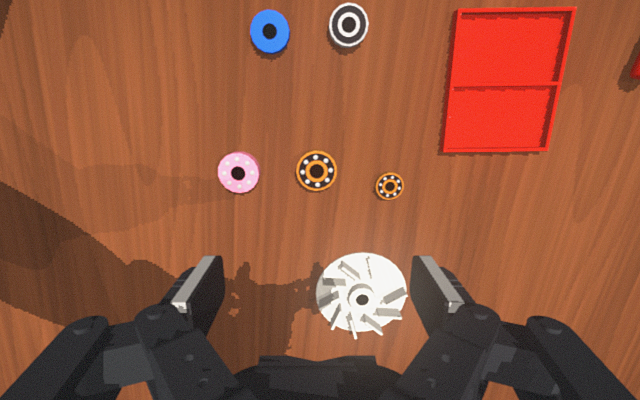

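Bronze bearing at (316,171), pink (238,173), small bronze (390,186), sealed (349,25), red tray corners (458,9), (576,8), (551,152), (443,152).

Run:
```python
from h import *
s=dict(tool_pos=np.array([431.57,-264.14,230.93]),tcp_rot=np.array([-179.96,-.01,95.2]))
for k,uv,z in [("bb",(316.5,171),14),("pink",(238,173),14),("small",(390,186),10),("seal",(349,25),12),("r",(458,9),12),("r",(576,8),12),("r",(551,152),12),("r",(443,152),12)]:
    p=ray("wrist",uv,z,s);print(k,p.round(1),rel(p,s).round(1))
```

```text
bb [ 430.5 -267.8   14. ] [ -3.5  -1.3 216.9]
pink [ 341.  -278.2   14. ] [ -5.9 -91.3 217. ]
small [ 518.  -278.7   10. ] [-22.4  84.9 220.9]
seal [ 449.7 -115.2   12. ] [146.6  31.7 218.9]
r [556.3 -91.2  12. ] [160.9 140.  218.9]
r [673.2 -79.7  12. ] [161.8 257.5 218.8]
r [ 692.4 -222.4   12. ] [ 17.9 263.7 218.7]
r [ 570.9 -233.5   12. ] [ 17.9 141.7 218.8]
```

```bash
python3 -m handwheel '[[-0.0035,-0.0013,0.04,0],[0,0,0.045,0],[0,0,0.045,0],[0,0,0.045,0],[0,0,0.025,0],[0,0,0.015,0],[0,0,0.008,0],[0,0,0.005,0],[0,0,0,0]]' 0.065 40
python3 -m handwheel '[[0,0,0,0],[0,0,0,0],[0,0,0,0],[0,0,0,0],[0,0,0,0],[0,0,0,0]]' 0.03 40
python3 -m handwheel '[[0,0,-0.04,0],[0,0,-0.04,0],[0,0,0,0],[0,0,0,0]]'
python3 - <<'E'
from h import *
s,im=snap("wrist","w2");print(s["tool_pos"],s["tcp_rot"],r.tcp_to_grasp)
E
```

```text
time: 2.95
tool_pos: [430.0, -269.4, 3.4]
tcp_rot: [-180.0, 0.0, 95.0]
ft_force: [-0.8, 0.3, -0.1]
finger_gap: 65.0
grip_force: 0.0
time: 3.55
tool_pos: [431.2, -269.6, 4.9]
tcp_rot: [179.9, 0.1, 95.0]
ft_force: [-2.0, -0.2, 6.3]
finger_gap: 44.8
grip_force: 40.5
time: 3.95
tool_pos: [431.5, -269.6, 85.1]
tcp_rot: [179.8, 0.2, 95.0]
ft_force: [-0.7, 0.3, -1.5]
finger_gap: 44.7
grip_force: 41.5
[ 431.48085332 -269.57757076   85.12346725] [1.79830159e+02 1.55760573e-01 9.50406501e+01] 18.700000000000003
```

View pics/w2.png

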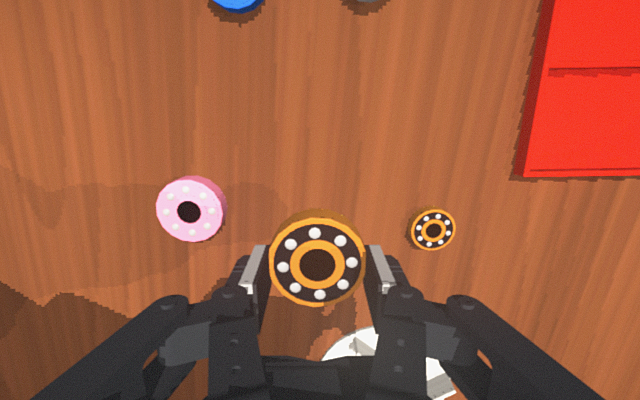

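Bronze bearing held, centred between the pads at (318,263). Going over the green tray's near compartment.

```bash
python3 -m handwheel '[[0.0358,0.0237,-0.0111,0],[0.0358,0.0237,-0.0111,0],[0.0358,0.0237,-0.0111,0],[0.0358,0.0237,-0.0111,0],[0.0358,0.0237,-0.0111,0],[0.0358,0.0237,-0.0111,0],[0.0358,0.0237,-0.0111,0],[0.0358,0.0237,-0.0111,0],[0.0358,0.0237,-0.0111,0],[0,0,0,0]]'
python3 - <<'E'
from h import *
s,im=snap("wrist","w3");print(s["tool_pos"],s["tcp_rot"])
E
```

```text
time: 5.0
tool_pos: [615.9, 75.8, 182.8]
tcp_rot: [180.0, -0.1, 95.3]
ft_force: [-0.1, -0.6, -0.6]
finger_gap: 44.8
grip_force: 41.6
[615.8528602   75.83153696 182.80819167] [ 1.79965684e+02 -1.04724841e-01  9.52817432e+01]
```

View pics/w3.png

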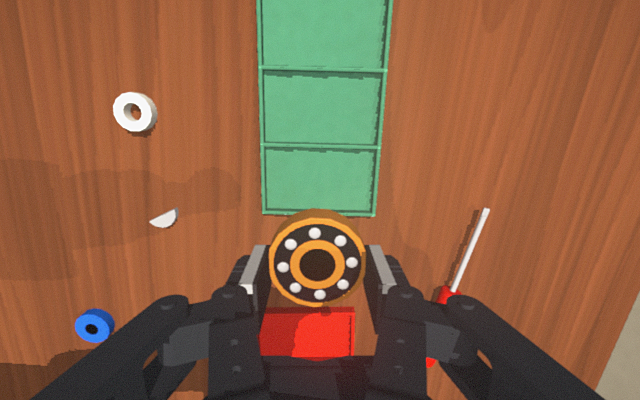

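Near compartment outer corners (262,215), (376,216), dividers at (262,144)-(380,146) and (260,68)-(386,70). Spacer at (135,112); key (164,218) with its straight edge from (149,219) to (178,208).

Run:
```python
from h import *
s=dict(tool_pos=np.array([615.85,75.83,182.8]),tcp_rot=np.array([179.97,-.1,95.28]))
for k,uv,z in [("c",(262,215.5),12),("c",(376,216),12),("d1",(262,144),12),("d1",(380,146),12),("d2",(260,68),12),("d2",(386,70),12),("sp",(135,112),14),("key",(164,218),8),("k1",(149,219),8),("k2",(178,208),8),("blue",(95,328),12)]:
    p=ray("wrist",uv,z,s);print(k,p.round(1),rel(p,s).round(1))
```

```text
c [561.9  30.4  12. ] [-40.6 -58.  170.7]
c [680.2  40.7  12. ] [-41.2  60.7 170.8]
d1 [558.8 104.5  12. ] [ 33.5 -54.2 170.8]
d1 [673.4 113.1  12. ] [ 31.5  60.7 170.9]
d2 [554.2 173.1  12. ] [102.3 -52.6 171. ]
d2 [668.6 182.   12. ] [100.5  62.2 171. ]
sp [439.2 123.8  14. ] [  63.7 -171.6  168.8]
key [458.3  16.6   8. ] [ -44.8 -162.4  174.6]
k1 [442.5  14.    8. ] [ -45.9 -178.4  174.6]
k2 [473.4  29.2   8. ] [ -33.6 -146.2  174.7]
blue [ 373.2 -127.6   12. ] [-180.5 -260.4  170.3]
```

```bash
python3 -m handwheel '[[-0.006,0.002,0.03,0],[0,0,0.04,0],[0,0,0.04,0],[0,0,0.03,0],[0,0,0.015,0],[0,0,0.005,0],[0,0,0,0],[0,0,0,0]]'
```

```text
time: 5.85
tool_pos: [618.4, 64.9, 25.1]
tcp_rot: [179.8, 0.0, 95.0]
ft_force: [-0.8, 1.0, -0.4]
finger_gap: 45.0
grip_force: 41.6
```

```bash
python3 -m handwheel '[[0.0055,0.0005,0,0],[0,0,0.01,0],[0,0,0.005,0],[0,0,0.002,0],[0,0,0,0],[0,0,0,0]]'
```

```text
time: 6.45
tool_pos: [617.0, 70.9, 7.5]
tcp_rot: [-180.0, -0.0, 95.0]
ft_force: [-6.3, 0.7, 13.2]
finger_gap: 44.3
grip_force: 45.1
```

```bash
python3 -m handwheel '[[0,0,0,0],[0,0,0,0],[0,0,0,0],[0,0,-0.03,0],[0,0,-0.05,0],[0,0,-0.05,0],[0,0,-0.02,0]]' 0.065
python3 -m handwheel '[[-0.0082,-0.0324,0,0],[-0.0082,-0.0324,0,0],[-0.0082,-0.0324,0,0],[-0.0082,-0.0324,0,0],[-0.0082,-0.0324,0,0],[0,0,0,7.67],[0,0,0,7.67],[0,0,0,7.67],[0,0,0,7.67],[0,0,0,7.67]]' 0.05
python3 -m handwheel '[[0,0,0,7.67],[0,0,0,7.67],[0,0,0,7.67],[0,0,0,7.67],[0,0,0,0],[0,0,0,0],[0,0,0,0]]'
python3 - <<'E'
from h import *
s,im=snap("wrist","w4");print(s["tool_pos"],s["tcp_rot"])
t=cv2.imread("pics/w4.png");_,t2=snap("top","t4")
cv2.imwrite("pics/w4b.png",np.vstack([t,cv2.resize(t2[165:235,225:445],(640,200))]))
E
```

```text
time: 7.15
tool_pos: [619.8, 70.7, 162.4]
tcp_rot: [179.5, 0.0, 95.0]
ft_force: [1.2, 0.6, 0.2]
finger_gap: 65.1
grip_force: 0.0
time: 8.15
tool_pos: [459.2, 15.5, 156.0]
tcp_rot: [-180.0, 0.0, 56.4]
ft_force: [-1.1, 0.2, -0.9]
finger_gap: 49.8
grip_force: 0.0
time: 8.85
tool_pos: [459.2, 15.6, 156.1]
tcp_rot: [-180.0, 0.0, 26.2]
ft_force: [0.2, 0.5, 0.3]
finger_gap: 49.9
grip_force: 0.0
[459.19938581  15.58748371 156.10814267] [-1.79995721e+02  6.31271333e-03  2.61793391e+01]
```

View pics/w4b.png

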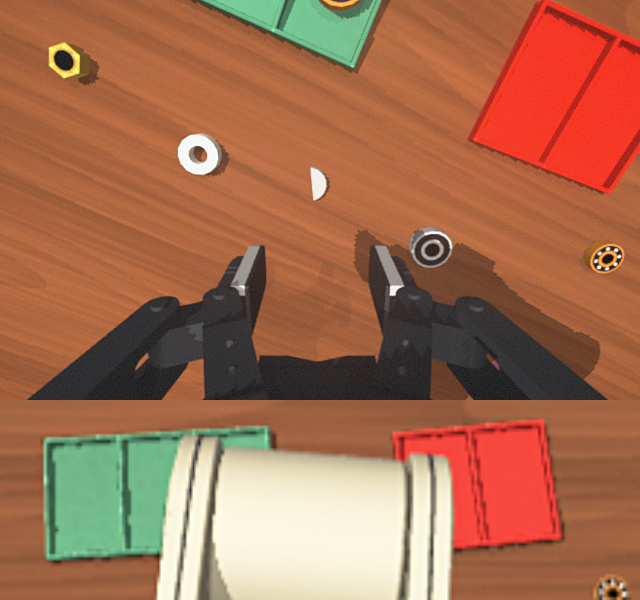

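The key's straight edge runs from (311,167) to (313,200), with the round side at 327. Nut at (65,61), spacer (199,154), sealed bearing (431,247).

Run:
```python
from h import *
s=dict(tool_pos=np.array([459.2,15.6,156.1]),tcp_rot=np.array([-180,0,26.18]))
for k,uv,z in [("key",(318.5,183.5),8),("k1",(311,167.),8),("k2",(313,200.5),8),("sp",(199,154),14),("seal",(432,246),12),("nut",(65,61),13)]:
    p=ray("wrist",uv,z,s);print(k,p.round(1),rel(p,s).round(1))
```

```text
key [458.7  14.2   8. ] [ -1.    1.  148.1]
k1 [469.8  27.4   8. ] [ 14.7  -5.9 148.1]
k2 [441.4  11.5   8. ] [-17.7  -4.2 148.1]
sp [437.5 122.6  14. ] [  27.7 -105.6  142.1]
seal [ 451.9 -113.4   12. ] [-63.4 112.6 144.1]
nut [461.3 248.3  13. ] [ 104.6 -207.9  143.1]
```

```bash
python3 -m handwheel '[[-0.001,0.0008,0.045,-3],[0,0,0.045,0],[0,0,0.025,0],[0,0,0.015,0],[0,0,0.007,0],[0,0,0,0],[0,0,0,0]]' 0.03 30
python3 -m handwheel '[[0,0,0.005,0],[0,0,0,0],[0,0,0,0]]'
python3 -m handwheel '[[0,0,0.003,0],[0,0,0,0],[0,0,0,0]]'
```

```text
time: 9.65
tool_pos: [459.5, 14.4, 20.2]
tcp_rot: [180.0, -0.1, 29.0]
ft_force: [1.0, -0.0, 0.7]
finger_gap: 30.1
grip_force: 0.0
time: 9.95
tool_pos: [459.0, 14.4, 14.6]
tcp_rot: [180.0, -0.0, 29.0]
ft_force: [0.4, -0.1, -0.5]
finger_gap: 30.0
grip_force: 0.0
time: 10.25
tool_pos: [458.6, 14.4, 11.1]
tcp_rot: [-180.0, 0.0, 29.0]
ft_force: [0.1, -0.7, 0.1]
finger_gap: 30.0
grip_force: 0.0
```

```bash
python3 -m handwheel '[[0,0,0.003,0],[0,0,0,0],[0,0,0,0]]'
python3 -m handwheel '[[0,0,0.002,0],[0,0,0,0],[0,0,0,0]]'
python3 - <<'E'
from h import *
s,im=snap("wrist","w5");print(s["tool_pos"],s["tcp_rot"])
cv2.imwrite("pics/w5c.png",cv2.resize(im[180:340,210:430],None,fx=3,fy=3))
E
```

```text
time: 10.55
tool_pos: [458.6, 14.4, 8.0]
tcp_rot: [-180.0, 0.0, 29.0]
ft_force: [-0.1, 0.1, -0.1]
finger_gap: 29.9
grip_force: 0.0
time: 10.85
tool_pos: [458.6, 14.4, 6.1]
tcp_rot: [-180.0, 0.0, 29.0]
ft_force: [0.3, 0.1, -0.1]
finger_gap: 29.7
grip_force: 0.0
[458.63918235  14.43067432   6.13395711] [-1.79996188e+02  7.73554158e-03  2.90021096e+01]
```

View pics/w5c.png

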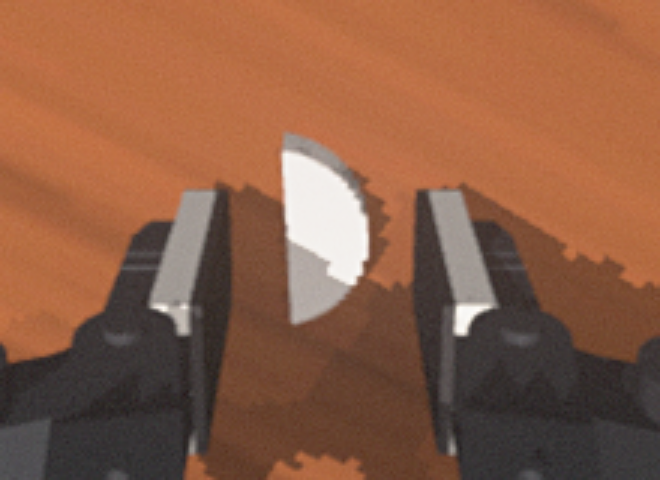

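The key lies between the fingers, edge parallel to the pads, roughly centred. Going a little lower and closing.

```bash
python3 -m handwheel '[[0.001,0,0.003,0],[0,0,0,0],[0,0,0,0]]'
python3 -m handwheel '[[0,0,0,0],[0,0,0,0],[0,0,0,0],[0,0,0,0],[0,0,0,0]]' 0.0 30
```

```text
time: 11.2
tool_pos: [459.4, 14.9, 3.0]
tcp_rot: [-180.0, 0.0, 29.0]
ft_force: [-0.3, -1.0, 0.1]
finger_gap: 30.0
grip_force: 0.0
time: 11.7
tool_pos: [459.7, 14.9, 3.3]
tcp_rot: [180.0, -0.0, 29.0]
ft_force: [-0.5, 0.7, 2.4]
finger_gap: 11.6
grip_force: 29.4
```

```bash
python3 -m handwheel '[[0,0,-0.03,0],[0,0,-0.05,0],[0.0394,-0.0075,0,0],[0.0394,-0.0075,0,0],[0.0394,-0.0075,0,0],[0.0394,-0.0075,0,0],[0.0394,-0.0075,0,0],[0,0,0,-8.25],[0,0,0,-8.25],[0,0,0,-8.25]]'
python3 -m handwheel '[[0,0,0,-8.25],[0,0,0,-8.25],[0,0,0,-8.25],[0,0,0,-8.25],[0,0,0,-8.25],[0,0,0,0],[0,0,0,0]]'
python3 - <<'E'
from h import *
s,im=snap("wrist","w6");print(s["tool_pos"],s["tcp_rot"])
E
```

```text
time: 12.7
tool_pos: [613.5, 143.5, 82.3]
tcp_rot: [-180.0, 0.1, 54.1]
ft_force: [0.7, 0.3, 0.2]
finger_gap: 11.7
grip_force: 29.3
time: 13.4
tool_pos: [613.6, 143.2, 82.9]
tcp_rot: [-180.0, 0.0, 94.8]
ft_force: [-0.6, 0.0, 0.4]
finger_gap: 11.6
grip_force: 29.3
[613.5670282  143.16447057  82.94100091] [-1.79979059e+02  4.01022648e-03  9.47507986e+01]
```

View pics/w6.png

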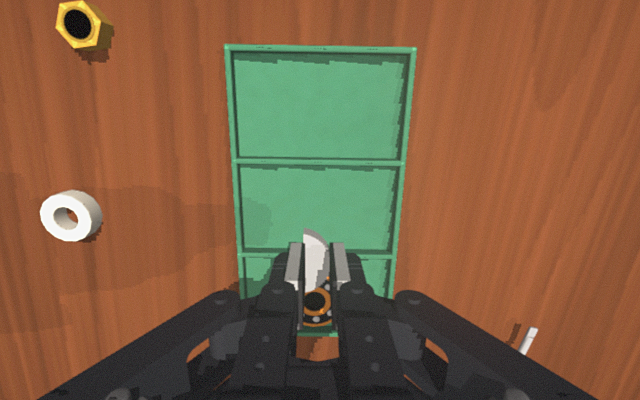

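Key held, bronze bearing lying in the near compartment, middle compartment between rows 161 and 252. Lowering the key.

```bash
python3 -m handwheel '[[0,0,0.03,0],[0,0,0.03,0],[0,0,0.01,0],[0,0,0.003,0],[0,0,0.003,0],[0,0,0,0],[0,0,0,0]]'
python3 - <<'E'
from h import *
s=dict(tool_pos=np.array([613.57,143.16,82.94]),tcp_rot=np.array([-179.98,0,94.75]))
for k,uv,z in [("nut",(79,25),13),("sp",(68,215),14),("d1",(240,251),12),("d1",(397,254),12),("d2",(236,161),12),("d2",(405,162),12),("e",(228,48),12),("e",(416,50),12)]:
    p=ray("wrist",uv,z,s);print(k,p.round(1),rel(p,s).round(1))
E
```

```text
time: 14.15
tool_pos: [614.8, 143.4, 8.7]
tcp_rot: [179.9, -0.0, 95.0]
ft_force: [-0.8, 0.1, -0.1]
finger_gap: 11.7
grip_force: 29.3
nut [461.9 248.7  13. ] [ 117.7 -142.4   70. ]
sp [438.4 126.3  14. ] [  -2.3 -175.9   69. ]
d1 [558.9 107.2  12. ] [-31.3 -57.5  71. ]
d1 [674.4 114.3  12. ] [-33.8  58.3  70.9]
d2 [555.4 174.1  12. ] [ 35.7 -55.4  71. ]
d2 [669.1 182.8  12. ] [34.9 58.6 70.9]
e [550.  243.5  12. ] [105.3 -55.   71. ]
e [664.4 251.9  12. ] [104.2  59.7  70.9]
```

```bash
python3 -m handwheel '[[0,0,0.002,0],[0,0,0.001,0],[0,0,0,0],[0,0,0,0]]'
python3 -m handwheel '[[0,0,0,0],[0,0,0,0],[0,0,0,0],[0,0,-0.01,0],[0,0,-0.03,0],[0,0,-0.05,0],[0,0,-0.03,0],[0,0,0,0]]' 0.025
```

```text
time: 14.55
tool_pos: [614.8, 143.4, 6.3]
tcp_rot: [179.9, -0.0, 95.0]
ft_force: [-4.1, -0.8, 9.2]
finger_gap: 11.6
grip_force: 30.5
time: 15.35
tool_pos: [617.9, 143.9, 132.0]
tcp_rot: [179.4, -0.0, 95.0]
ft_force: [1.1, 0.8, 0.3]
finger_gap: 25.0
grip_force: 0.0
```

```bash
python3 -m handwheel '[[0.0295,-0.0365,0,0],[0.0295,-0.0365,0,0],[0.0295,-0.0365,0,0],[0.0295,-0.0365,0,0],[0,0,0,0],[0,0,0,0],[0,0,0,0]]' 0.045
python3 - <<'E'
from h import *
s,im=snap("wrist","w7");print(s["tool_pos"],s["tcp_rot"])
cv2.imwrite("pics/w7c.png",np.hstack([cv2.resize(im[140:260,250:390],None,fx=4,fy=4),cv2.resize(im[200:380,440:640][:, :],(240,480))]))
E
```

```text
time: 16.05
tool_pos: [458.5, 247.7, 124.3]
tcp_rot: [180.0, 0.0, 95.0]
ft_force: [0.6, 0.1, 0.5]
finger_gap: 45.4
grip_force: 0.0
[458.53644438 247.74648093 124.3092284 ] [1.79969396e+02 1.14096446e-02 9.49926286e+01]
```

View pics/w7c.png

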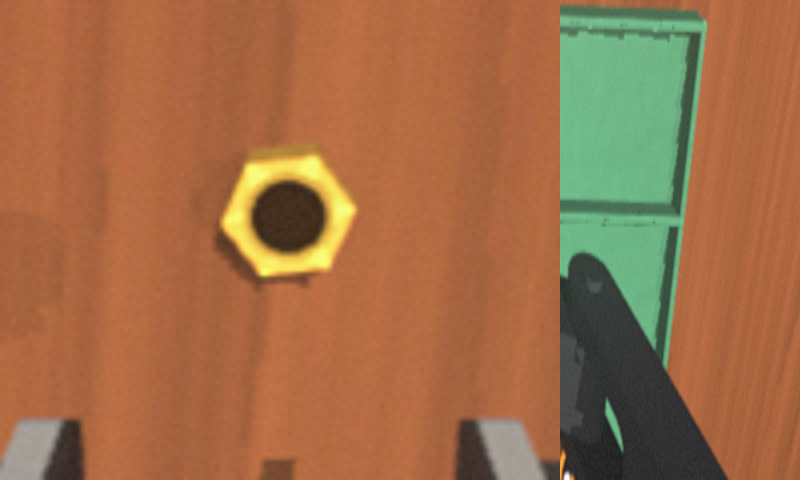

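Nut top centre at full-image (322,193.5); the corner axis is tilted -3.4° in the image, so a turn of +26.6° puts the pads on flats.

Run:
```python
from h import *
s=dict(tool_pos=np.array([458.54,247.75,124.3]),tcp_rot=np.array([179.97,0,95.0]))
P=[ray("wrist",(250+x/4,140+y/4),13,s) for x,y in [(222,218),(246,158),(316,153),(356,210),(330,270),(262,276)]]
Q=np.array([rel(p,s) for p in P]);print(Q.mean(0).round(1))
a=np.degrees(np.arctan2(*(Q-Q.mean(0))[:,[1,0]].T));print(a.round(1), np.degrees(np.angle(np.exp(6j*np.radians(a)).mean()))/6)
print(np.mean(P,0))
```

```text
[  0.7   3.5 111.3]
[ -92.9  -36.    22.8   85.8  144.2 -157.5] 24.397370904527296
[462.03217584 248.76051478  13.        ]
```

```bash
python3 -m handwheel '[[0.0007,0.0035,0.02,0],[0,0,0.03,8.17],[0,0,0.03,8.17],[0,0,0.02,8.17],[0,0,0.012,0],[0,0,0.005,0],[0,0,0,0],[0,0,0,0]]' 0.045 35
python3 -m handwheel '[[0,0,0.0035,0],[0,0,0,0],[0,0,0,0]]'
python3 -m handwheel '[[0,0,0,0],[0,0,0,0],[0,0,0,0],[0,0,0,0],[0,0,0,0]]' 0.01 35
```

```text
time: 16.9
tool_pos: [462.5, 249.3, 8.3]
tcp_rot: [179.9, -0.1, 70.6]
ft_force: [-0.3, -0.6, 0.2]
finger_gap: 44.7
grip_force: 0.0
time: 17.2
tool_pos: [461.6, 249.2, 4.1]
tcp_rot: [180.0, -0.0, 70.5]
ft_force: [-0.2, 0.3, -0.1]
finger_gap: 45.0
grip_force: 0.0
time: 17.7
tool_pos: [461.7, 249.2, 4.1]
tcp_rot: [180.0, -0.0, 70.5]
ft_force: [-1.0, -0.5, 5.2]
finger_gap: 23.0
grip_force: 34.9
```

```bash
python3 -m handwheel '[[0,0,-0.04,0],[0,0,-0.04,0],[0.0038,0.0379,0,0],[0.0038,0.0379,0,0],[0.0038,0.0379,0,0],[0.0038,0.0379,0,0],[0,0,0,-8.17],[0,0,0,-8.17],[0,0,0,-8.17],[0,0,0,0]]'
python3 -m handwheel '[[0,0,0.03,0],[0,0,0.03,0],[0,0,0.01,0],[0,0,0.003,0],[0,0,0,0],[0,0,0,0]]'
```

```text
time: 18.7
tool_pos: [609.0, 212.5, 82.8]
tcp_rot: [-179.9, 0.0, 95.1]
ft_force: [-0.4, 0.4, 0.6]
finger_gap: 22.5
grip_force: 34.7
time: 19.3
tool_pos: [610.7, 213.1, 12.5]
tcp_rot: [179.9, -0.0, 95.0]
ft_force: [0.2, -0.1, 1.2]
finger_gap: 22.6
grip_force: 34.7
```

```bash
python3 -m handwheel '[[0,0,0.003,0],[0,0,0.002,0],[0,0,0.0005,0],[0,0,0,0],[0,0,0,0]]'
python3 -m handwheel '[[0,0,0,0],[0,0,0,0],[0,0,0,0],[0,0,-0.01,0],[0,0,-0.03,0],[0,0,-0.05,0],[0,0,-0.03,0],[0,0,0,0]]' 0.04
python3 -m handwheel '[[-0.0347,-0.0209,0,0],[-0.0347,-0.0209,0,0],[-0.0347,-0.0209,0,0],[-0.0347,-0.0209,0,0],[-0.0347,-0.0209,0,0],[-0.0347,-0.0209,0,0],[-0.0347,-0.0209,0,0],[-0.0347,-0.0209,0,0],[-0.0347,-0.0209,0,0],[0,0,0,0]]' 0.06
python3 -m handwheel '[[0,0,0,0],[0,0,0,0]]'
python3 - <<'E'
from h import *
s,im=snap("wrist","w8");print(s["tool_pos"],s["tcp_rot"])
E
```

```text
time: 19.8
tool_pos: [610.4, 213.0, 7.1]
tcp_rot: [179.9, -0.0, 95.0]
ft_force: [-2.5, -0.5, 8.0]
finger_gap: 22.7
grip_force: 35.7
time: 20.6
tool_pos: [613.4, 213.8, 133.2]
tcp_rot: [179.4, -0.1, 95.0]
ft_force: [0.6, 0.2, 0.5]
finger_gap: 40.0
grip_force: 0.0
time: 21.6
tool_pos: [447.2, -118.4, 125.2]
tcp_rot: [-179.9, 0.1, 94.8]
ft_force: [0.8, 0.5, 0.5]
finger_gap: 60.1
grip_force: 0.0
time: 21.8
tool_pos: [449.4, -114.2, 125.2]
tcp_rot: [180.0, -0.0, 95.0]
ft_force: [-0.1, 0.2, 0.1]
finger_gap: 60.0
grip_force: 0.0
[ 449.414664   -114.20813493  125.23335708] [ 1.79987863e+02 -2.00552640e-02  9.50073154e+01]
```

View pics/w8.png

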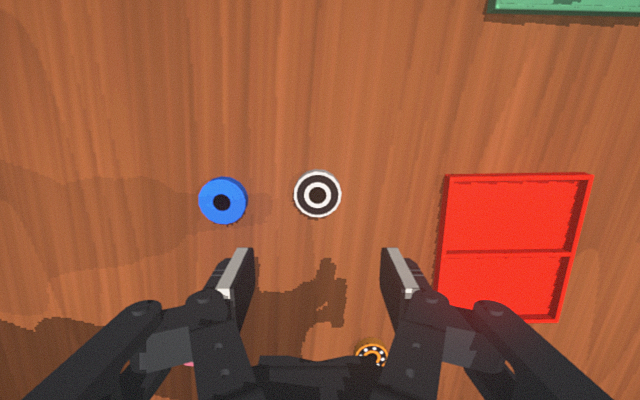

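Sealed bearing (black seals, bright steel) at (317,195), blue one at (223,201). Red tray corners (446,175), (592,176), divider (442,252)-(575,254), end (438,322)-(556,322).

Run:
```python
from h import *
s=dict(tool_pos=np.array([449.41,-114.2,125.2]),tcp_rot=np.array([179.99,0,95.0]))
for k,uv,z in [("seal",(317,194.5),12),("r",(446,175),12),("r",(592,176),12),("d",(442,252),12),("d",(575,254),12),("e",(438,322),12),("e",(556,322),12)]:
    p=ray("wrist",uv,z,s);print(k,p.round(1),rel(p,s).round(1))
```

```text
seal [ 448.7 -114.8   12. ] [ -0.6  -0.8 113.2]
r [552.4 -89.1  12. ] [ 16.  104.8 113.2]
r [671.7 -79.5  12. ] [ 15.1 224.5 113.2]
d [ 563.2 -158.    12. ] [-53.6 109.5 113.2]
d [ 680.9 -149.8   12. ] [-55.6 227.4 113.2]
e [ 574.3 -230.9   12. ] [-127.1  114.2  113.2]
e [ 686.1 -221.2   12. ] [-127.2  226.5  113.2]
```

```bash
python3 -m handwheel '[[-0.0006,-0.0008,0.03,0],[0,0,0.035,0],[0,0,0.03,0],[0,0,0.015,0],[0,0,0.007,0],[0,0,0,0],[0,0,0,0],[0,0,0,0]]' 0.055 40
python3 -m handwheel '[[0,0,0.004,0],[0,0,0,0],[0,0,0,0]]'
python3 -m handwheel '[[0,0,0,0],[0,0,0,0],[0,0,0,0],[0,0,0,0],[0,0,0,0]]' 0.02 40
```

```text
time: 22.65
tool_pos: [449.7, -115.6, 9.6]
tcp_rot: [179.9, 0.1, 95.0]
ft_force: [-0.1, 0.2, 0.2]
finger_gap: 55.3
grip_force: 0.0
time: 22.95
tool_pos: [448.5, -115.5, 4.3]
tcp_rot: [180.0, 0.0, 95.0]
ft_force: [-0.3, -0.5, -0.6]
finger_gap: 55.1
grip_force: 0.0
time: 23.45
tool_pos: [448.6, -115.5, 4.7]
tcp_rot: [180.0, 0.0, 95.0]
ft_force: [-3.0, 0.1, 5.3]
finger_gap: 37.5
grip_force: 39.4
```

```bash
python3 -m handwheel '[[0,0,-0.04,0],[0,0,-0.04,0],[-0.018,0.034,0,0],[-0.018,0.034,0,0],[-0.018,0.034,0,0],[-0.018,0.034,0,0],[-0.018,0.034,0,0],[0,0,0,0],[0,0,0,0],[0,0,0,0]]'
python3 -m handwheel '[[0,0,0.03,0],[0,0,0.03,0],[0,0,0.01,0],[0,0,0.002,0],[0,0,0,0],[0,0,0,0]]'
```

```text
time: 24.45
tool_pos: [624.8, -189.9, 83.8]
tcp_rot: [-179.9, -0.0, 95.0]
ft_force: [0.1, 0.8, -1.6]
finger_gap: 37.8
grip_force: 40.6
time: 25.05
tool_pos: [627.0, -190.7, 14.5]
tcp_rot: [179.8, 0.1, 95.0]
ft_force: [0.3, -0.2, -0.7]
finger_gap: 38.0
grip_force: 40.6
```

```bash
python3 -m handwheel '[[0,0,0.004,0],[0,0,0.002,0],[0,0,0.001,0],[0,0,0,0],[0,0,0,0]]'
python3 -m handwheel '[[0,0,0,0],[0,0,0,0],[0,0,0,0],[0,0,-0.01,0],[0,0,-0.03,0],[0,0,-0.05,0],[0,0,-0.03,0],[0,0,0,0]]' 0.055
python3 -m handwheel '[[0.0367,-0.0178,0,0],[0.0367,-0.0178,0,0],[0.0367,-0.0178,0,0],[0.0367,-0.0178,0,0],[0.0367,-0.0178,0,0],[0.0367,-0.0178,0,0],[0.0367,-0.0178,0,0],[0.0367,-0.0178,0,0],[0.0367,-0.0178,0,0],[0,0,0,0]]' 0.055
python3 -m handwheel '[[0,0,0,0],[0,0,0,0]]'
python3 - <<'E'
from h import *
s,im=snap("wrist","w9");print(s["tool_pos"],s["tcp_rot"])
E
```

```text
time: 25.55
tool_pos: [626.6, -190.7, 7.7]
tcp_rot: [179.9, 0.1, 95.0]
ft_force: [-6.8, 1.9, 14.3]
finger_gap: 37.5
grip_force: 42.1
time: 26.35
tool_pos: [629.6, -191.8, 133.2]
tcp_rot: [179.4, 0.3, 95.0]
ft_force: [0.9, -0.2, 1.2]
finger_gap: 55.3
grip_force: 0.0
time: 27.35
tool_pos: [434.7, 128.2, 124.9]
tcp_rot: [-179.9, -0.1, 95.2]
ft_force: [1.1, -0.9, 0.4]
finger_gap: 55.6
grip_force: 0.0
time: 27.55
tool_pos: [437.7, 124.3, 125.4]
tcp_rot: [180.0, 0.0, 95.0]
ft_force: [0.3, -1.4, 0.1]
finger_gap: 54.9
grip_force: 0.0
[437.68161379 124.31740422 125.35108692] [1.79974469e+02 1.86195764e-02 9.49887531e+01]
```

View pics/w9.png

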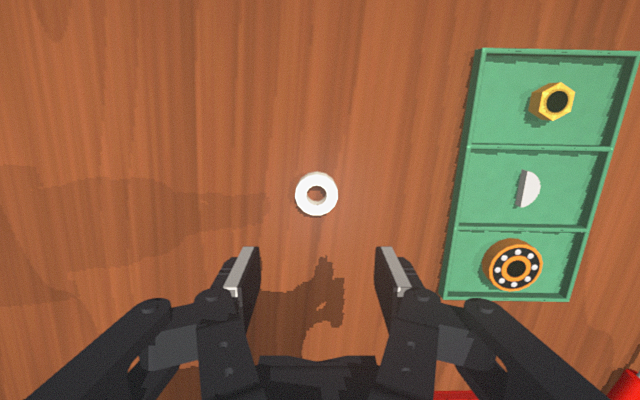

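The green tray is right: nut, key and bronze bearing each flat in their own compartment. The spacer at (317,194) is directly under the tool.

```bash
python3 -m handwheel '[[-0.0003,-0.0008,0.03,0],[0,0,0.035,0],[0,0,0.03,0],[0,0,0.015,0],[0,0,0.007,0],[0,0,0,0],[0,0,0,0],[0,0,0,0]]' 0.053 25
python3 -m handwheel '[[0,0,0.004,0],[0,0,0,0],[0,0,0,0]]'
python3 -m handwheel '[[0,0,0,0],[0,0,0,0],[0,0,0,0],[0,0,0,0],[0,0,0,0]]' 0.02 25
```

```text
time: 28.4
tool_pos: [437.9, 124.5, 9.5]
tcp_rot: [179.9, -0.0, 95.0]
ft_force: [0.7, 0.1, 1.1]
finger_gap: 53.1
grip_force: 0.0
time: 28.7
tool_pos: [436.5, 124.5, 4.3]
tcp_rot: [180.0, -0.0, 95.0]
ft_force: [0.4, 0.2, 0.5]
finger_gap: 52.9
grip_force: 0.0
time: 29.2
tool_pos: [436.6, 124.5, 4.5]
tcp_rot: [180.0, -0.0, 95.0]
ft_force: [-2.2, 0.2, 5.6]
finger_gap: 34.4
grip_force: 24.8
```

```bash
python3 -m handwheel '[[0,0,-0.04,0],[0,0,-0.04,0],[-0.0369,0.0226,0,0],[-0.0369,0.0226,0,0],[-0.0369,0.0226,0,0],[-0.0369,0.0226,0,0],[-0.0369,0.0226,0,0],[-0.0369,0.0226,0,0],[-0.0369,0.0226,0,0],[0,0,0,0]]'
python3 -m handwheel '[[0,0,0,0],[0,0,0,0],[0,0,0.03,0],[0,0,0.03,0],[0,0,0.01,0],[0,0,0.002,0],[0,0,0,0],[0,0,0,0]]'
```

```text
time: 30.2
tool_pos: [618.5, -123.7, 83.4]
tcp_rot: [180.0, 0.1, 94.8]
ft_force: [-0.3, 0.2, -0.4]
finger_gap: 34.2
grip_force: 25.2
time: 31.0
tool_pos: [618.0, -119.2, 14.3]
tcp_rot: [179.8, 0.1, 95.0]
ft_force: [1.0, 0.5, 0.1]
finger_gap: 34.8
grip_force: 25.2
```

Lower, release, lift and back off to look.

```bash
python3 -m handwheel '[[0,0,0.004,0],[0,0,0.002,0],[0,0,0.0008,0],[0,0,0,0],[0,0,0,0]]'
python3 -m handwheel '[[0,0,0,0],[0,0,0,0],[0,0,0,0],[0,0,-0.01,0],[0,0,-0.03,0],[0,0,-0.05,0],[0,0,-0.05,0],[-0.04,-0.03,-0.01,0],[-0.04,-0.03,0,0],[-0.04,-0.03,0,0]]' 0.05
python3 -m handwheel '[[-0.02,-0.03,0,0],[0,0,0,0],[0,0,0,0],[0,0,0,0]]'
python3 - <<'E'
from h import *
s,im=snap("wrist","w10");s2,t=snap("top","t10")
cv2.imwrite("pics/f10.png",np.vstack([im,cv2.resize(t[165:235,225:445],(640,200))]))
print(s["tool_pos"])
E
```

```text
time: 31.5
tool_pos: [617.6, -119.4, 7.5]
tcp_rot: [179.9, 0.0, 95.0]
ft_force: [-5.1, 1.8, 12.3]
finger_gap: 34.2
grip_force: 26.2
time: 32.5
tool_pos: [537.8, -246.9, 157.2]
tcp_rot: [179.9, 0.1, 95.1]
ft_force: [-1.0, 0.3, -0.6]
finger_gap: 50.1
grip_force: 0.0
time: 32.9
tool_pos: [510.4, -267.8, 155.7]
tcp_rot: [180.0, 0.0, 95.0]
ft_force: [0.9, -0.3, -0.2]
finger_gap: 49.8
grip_force: 0.0
[ 510.36283683 -267.78472286  155.69900626]
```

View pics/f10.png

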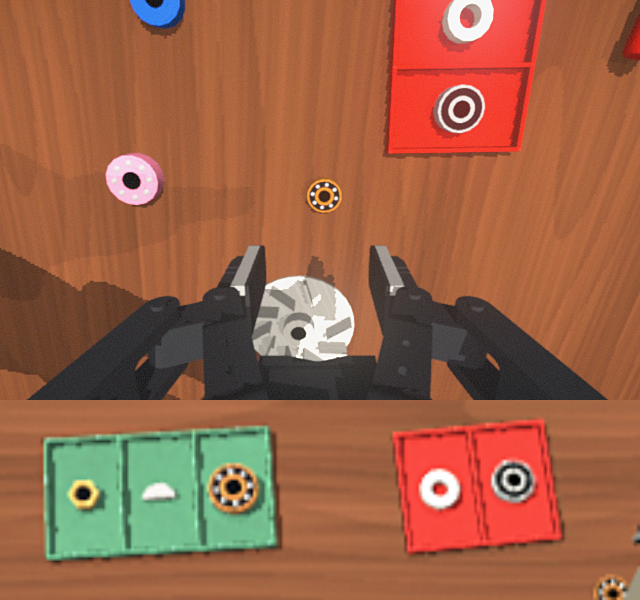

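All five parts lie flat in their own compartments: spacer (468,18) and sealed bearing (460,108) in red; nut, key and bronze bearing in green.

```bash
python3 -c "
from bench import r
print(r.hand_in())"
```

```text
the job is handed in; nothing more can be done
None
```

Both kits are made up and handed in at about 33 s: bronze bearing, key and nut in the green tray, sealed bearing and spacer in the red, each flat in its own compartment; the fan and screwdriver were not touched.

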